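# Raise a gas detector under the test cap with the cam lever and hold it

## Task

The clear glass jar with the steel lid is standing in the way of the lever on the cam lift stand: set it upright in the empty grey tray without knocking it over. Then swing the lever, which has an upright black grip at its end, to the cam's highest lift point, where the lever points straight away from the bracket post and the nest has raised the detector closest to the cap, and finish while still holding it there: the lever springs back if let go, and past that point the nest sinks again. Leave the other things on the bench alone and the detector in its nest.

Things in the scene. Friction and masses are not known exactly. Their poses are not given: they have to be found in the camera images.
- stand: Fixed steel cam lift stand. Origin: underside centre of its round base (110 mm diameter, 22 mm high), on the vertical cam axis; z up. The bracket post (30 mm wide, 134 mm high) stands at its own x = +92 mm. The lift is highest where the lever points along the stand's own -x, straight away from the post; a small white mark on the base shows that side.
- cam_lever (a joint): Lever angle about the stand's vertical axis (rad), growing counterclockwise from above. 0: rest stop, lever towards the stand's own direction pi - 1.25 rad (its +y side). 1.25: highest lift, lever along the stand's -x. 2.05: far stop, nest sunk again. A spring always drives it back to 0: 0.18 N m at rest, 0.33 N m at the highest lift (2.5 N at the grip).
- nest (a joint): Lift of the nest (m): 0 at lever 0, 0.015 at lever 1.25, falling to about 0.004 at the far stop; follows the lever through the cam.
- lever_grip (a point): Upright round black grip, 18 mm diameter, on the end of the flat steel lever, 135 mm from the stand's axis. Origin: centre of its foot, 40 mm above the bench, on top of the lever; it rises 56 mm from there. Its own x points outward along the lever. The lever bar below is 16 mm wide, 28 to 40 mm above the bench, and runs from the axis to the foot.
- cap (a point): Centre of the underside of the black gas cap (42 mm diameter), 114 mm above the bench on the stand's axis; the arm that carries it from the post has its top 140 mm above the bench, a brass stub on it 162 mm.
- detector: Orange gas detector, 58 x 102 x 26 mm, loose, lying in the nest (plate 70 x 118 mm, its long side along the stand's y) on the stand's axis. Origin: centre of its underside, 66 mm above the bench at lift 0.
- jar: Closed clear glass jar with steel lid and paper band, 48 mm diameter, 70 mm high, about 0.15 kg, standing on the bench in the lever's path, a little way from the grip. Origin: centre of its underside.
- tray: Fixed empty grey open tray, 140 x 140 mm outside, 30 mm high, walls 4 mm. Origin: centre of its underside.
- tray_in (a point): Centre of the tray's inner floor.
- old_detector: Yellow gas detector lying on the bench, 58 x 102 x 26 mm; origin underside centre. Bystander.
- amber_jar: Amber jar with black lid, 44 mm diameter, 85 mm high; origin underside centre. Bystander.
- label_roll: White paper label roll, 56 mm diameter, 30 mm high; origin underside centre. Bystander.
- screwdriver: Screwdriver lying on the bench. Bystander.
- can: Green rectangular can, 50 x 85 x 120 mm, red cap to 135 mm; origin underside centre. Bystander.
- cell0: Small white sensor cell, 20 mm diameter, 14 mm high; origin underside centre. Bystander.
- cell1: The other small white sensor cell, the same size. Bystander.

How it is judged:
On the way, in this order (a step that is already met when the one before it is completed fails the run):
1. the jar stands upright in the tray, let go (horizontal distance between jar and tray_in below 0.065 m and z of jar in the frame of tray_in below 0.006 m and angle between jar's own z axis and vertical below 0.15 rad and linear speed of jar below 0.03 m/s and contact force between the fingers and jar below 0.05 N), for 0.3 s.
2. the lever is held at the highest lift by the fingers (value of joint cam_lever between 1.07 and 1.43 rad and value of joint nest above 0.014 m and contact force between the fingers and cam_lever above 0.5 N), for 0.3 s.
At the end, for the whole second after the job is handed in: The robot's fingers hold the lever (contact over 0.5 N), still, within 0.18 rad of the highest lift point (nest raised at least 14 of 15 mm); the jar stands upright on the tray's floor, let go; the detector lies flat in the raised nest, within 12 mm of the axis (all of step 1 and all of step 2 and velocity of joint cam_lever between -0.1 and 0.1 rad/s and horizontal distance between detector and stand below 0.012 m and angle between detector's own z axis and vertical below 0.1 rad and height (world z) of detector above 0.076 m); the arm keeps its last pose, push and grip.
It fails at once if the jar is tipped over (angle between jar's own z axis and vertical above 0.7 rad).
It fails at once if the lever is swung while the jar is not yet in the tray (value of joint cam_lever above 0.5 rad and horizontal distance between jar and tray_in above 0.07 m).
It fails at once if a bystander is moved more than 30 mm (distance of any of old_detector, amber_jar, label_roll, screwdriver, can, cell0, cell1 from where it was at the start of the episode above 0.03 m).
It also fails if it takes over 64 s, if anything falls off the work surface, if the arm or the gripper's body presses on something with over 40 N, if the wrist force passes 120 N, or if a joint passes its speed limit or range.

## Robot

A 6-joint arm with a two-finger parallel gripper is mounted at the origin on the work surface. World frame = base frame: x ahead of the robot, y to its left, z up, the work surface at z = 0. Lengths are in m, angles in rad, forces in N, time in s.
With the tool pointing down it reaches from about 0.3 to 0.85 m from the base axis. Payload 5.4 kg.
Tool frame: the origin (TCP) lies on the centre line of the jaws, within the pads' length; the fingertips stand bot.finger_overhang ahead of it and the grasp point (between the pads) lies 2 mm behind it (bot.finger_overhang is the distance from the TCP to the fingertips, in m); z points along the fingers, y is the line along which they close (so a half turn about z gives the same grasp; the last joint's range is limited). The gripper opens to 85 mm and grips with 20 to 120 N. Pads are 22 mm wide; open, the fingers measure 114 mm over their backs; the gripper's body (76 mm by 85 mm) begins 54 mm behind the grasp point. The pads swing forward as they close: fully open they stand 13 mm farther back than shut.
Start: joints at [1.021, 0.158, 1.597, -0, 1.386, -0.21], TCP at [0.192, 0.542, 0.248] pointing down, gripper open.
Joint ranges: [-2.91, 2.91], [-0.94, 2.29], [0.18, 2.7], [-1.29, 4.43], [0.17, 2.64], [-3, 3]. Speed limits (rad/s): [2.57, 2.57, 3.14, 3.14, 3.14, 3.14].

## Interface

Orientations are given as a rotation vector (axis times angle).
In Python, from bench import bot, imaging, ticket gives the robot as it stands (bot), with the cameras (imaging) and the job (ticket).
- The arm moves only by the tool advance, called as name([rows], argument=value, ...), one row to a line, values as JSON. Schema: {"type":"object","properties":{"deltas":{"type":"array","items":{"type":"array","items":{"type":"number"},"minItems":6,"maxItems":6},"minItems":1,"maxItems":12},"jaw":{"type":"number"},"squeeze":{"type":"number"},"only":{"type":"string"},"quiet":{"type":"boolean"},"lines":{"type":"string"}},"required":["deltas"],"additionalProperties":false}. deltas is a list of rows, 1 to 12 of them, each of 6 numbers: dx, dy, dz in m, then a rotation vector rx, ry, rz in rad; each row is the pose to reach, as a shift and turn from the pose commanded when the call began, along the tool's axes at that moment; what a row does not reach only later rows make up. A row lasts 1/8 s, in which the tool goes at most 0.0625 m and 0.188 rad, less where a joint would pass 70% of its speed; a pose out of reach is approached as far as the arm can. jaw is the finger opening in m, set as the call begins (left out keeps the last). The fingers move at their own pace and stop on an object; squeeze is the grip in N (left out, the last holds). Time passes only in rows, so rows that do not move let the fingers close. The tool returns the time, the measured TCP pose, the force, the opening and the grip force at its end. only (a regular expression) keeps the lines of the reply that match it, lines (a string "A,B") keeps lines A to B, and quiet returns only ok. Input that does not fit is refused with a message, and nothing moves.
- bot.get_obs(): the state, without advancing time (a new reading comes with each control period).
- imaging.snapshot(name): name is "scene" or "side" or "wrist"; returns a dict with "pixels" (400x640x3 uint8, red, green, blue), "fx", "fy", "cx", "cy" (pixels), "k1" (the pictures are not rectified: a ray, as slopes to the right and down, at radius r is drawn at 1 + k1 r^2 times it, then the intrinsics apply), "R" (3x3) and "t" (3): a world point X has camera coordinates R X + t. Camera axes: x right, y down, z forward; pixel columns grow to the right and rows downward; lengths in m; the calibration is good to about 2 mm. A picture is of the moment at which its call begins. There is no depth.
- ticket.hand_in(): hands the job in; it is judged then, once.
The state is a dict: "t": time; "joints": joint angles; "qd": joint speeds; "joint_torque": joint torques, N m; "position": TCP position; "tcp_rot": TCP orientation; "force": force on the tool from outside, world axes, zero at the start; "moment": the same for the moment, N m; "finger_gap": finger opening in m; "gripper_force": force on a finger pad.
Only numpy, scipy, OpenCV 4.12 (cv2) and the standard library are available. Lean on these libraries where they do the work, as an engineer would, in place of code of your own. Each camera call takes 0.05 s, during which the arm holds its last target. There are 200 camera calls.

## Working session

There is one attempt and no reset: what is moved stays moved. The work goes in short steps, Python scripts to look and compute and a tool call to move; the robot and the scene stay as the last step left them, time stands still between calls to the robot, and variables do not carry over. Pictures are saved under pics/ and viewed, at most 10 in all, crops included, and the job is handed in when it is done.

```bash
ls; mkdir -p pics
```

Run:
```python
from bench import bot, imaging, ticket
import cv2
for n in("scene","side"):
    s=imaging.snapshot(n); cv2.imwrite(f"pics/{n}0.png",s["pixels"][...,::-1]); print(n,s["fx"],s["cx"],s["cy"],s["k1"],s["R"],s["t"])
o=bot.get_obs();print(o["position"],o["tcp_rot"],bot.finger_overhang)
```

```text
bench.py
pics
scene 384.7613440411166 317.5662774779565 203.2369838812841 -0.009839466771562312 [[ 0.67806437  0.73497529  0.00632678]
 [ 0.61654655 -0.56407774 -0.54926009]
 [-0.4001238   0.37633445 -0.8356275 ]] [-0.35278151 -0.26221707  1.28339713]
side 499.1541111879951 316.16640736106285 197.48863684996368 0.023405307110908265 [[ 0.99328172 -0.11525263  0.01040482]
 [-0.06630343 -0.64049442 -0.76509525]
 [ 0.09484347  0.75926525 -0.64383305]] [-0.5307378   0.11264356  1.32767592]
[0.1914091  0.54167939 0.24743474] [-5.31132531e-01 -3.09574252e+00  2.39241476e-03] 0.017
```

View pics/scene0.png

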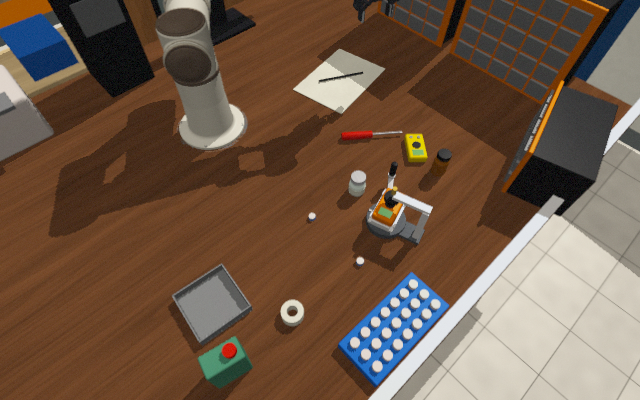

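View pics/side0.png

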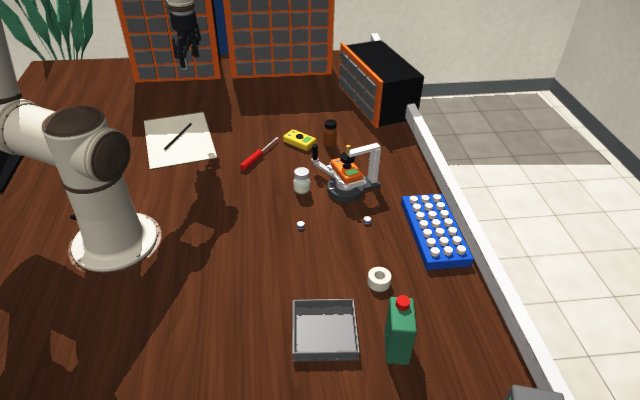

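The jar is at scene (357,184) / side (302,181), the grip at scene (393,168) / side (315,152), and the tray at scene (212,303) / side (325,330). Next I enlarge the stand area for accurate pixels.

Run:
```python
import cv2,numpy as np
a=cv2.imread("pics/scene0.png")[150:250,330:440]; b=cv2.imread("pics/side0.png")[130:210,280:390]
A=cv2.resize(a,None,fx=5,fy=5,interpolation=cv2.INTER_CUBIC)
B=cv2.resize(b,None,fx=7,fy=7,interpolation=cv2.INTER_CUBIC)
cv2.imwrite("pics/ca.png",A);cv2.imwrite("pics/cb.png",B)
```

Create h.py:
```python
from bench import bot, imaging, ticket
import numpy as np, cv2
from scipy.spatial.transform import Rotation as Ro
def ray(s,p):
    K=np.array([[s["fx"],0,s["cx"]],[0,s["fy"],s["cy"]],[0,0,1]])
    u=cv2.undistortPoints(np.array([[p]],float),K,np.array([s["k1"],0,0,0,0]))[0,0]
    R=np.array(s["R"]); return -R.T@s["t"], R.T@np.array([u[0],u[1],1])
def plane(s,p,z):
    c,d=ray(s,p); return c+d*(z-c[2])/d[2]
def tri(s1,p1,s2,p2):
    A=[];b=[]
    for s,p in((s1,p1),(s2,p2)):
        c,d=ray(s,p); d=d/np.linalg.norm(d); M=np.eye(3)-np.outer(d,d); A.append(M);b.append(M@c)
    x,*_=np.linalg.lstsq(np.vstack(A),np.hstack(b),rcond=None)
    return x, np.linalg.norm(np.vstack(A)@x-np.hstack(b))
def totool(target):
    o=bot.get_obs(); return Ro.from_rotvec(o["tcp_rot"]).inv().apply(np.array(target)-o["position"])
```

```text
(no output)
```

View pics/ca.png

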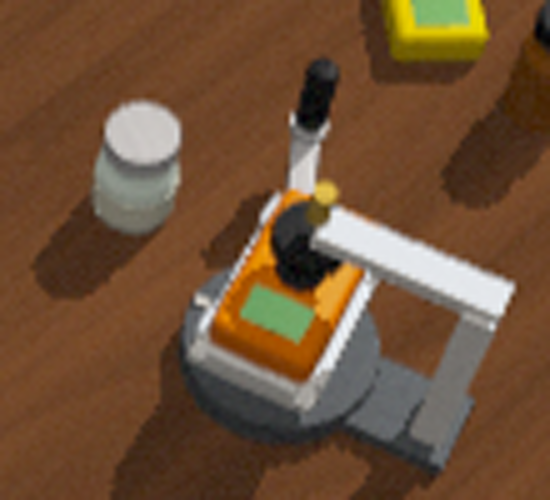

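View pics/cb.png

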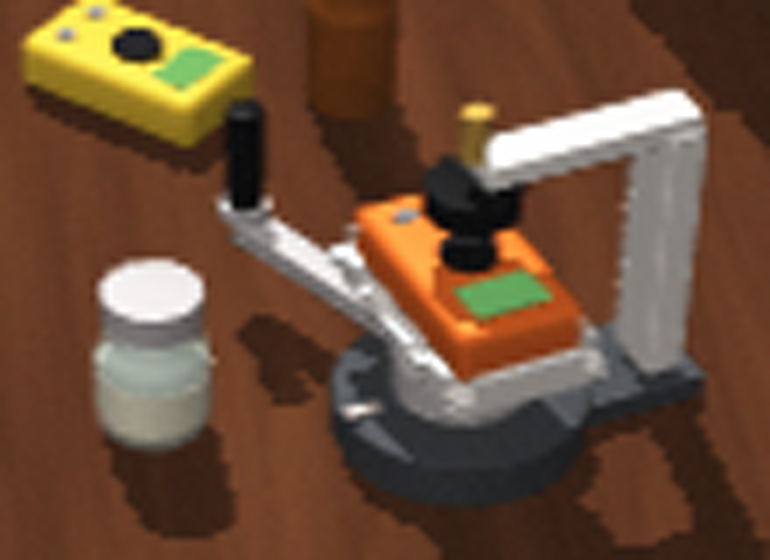

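Crops: lid centre scene (358.6,176.6) / side (301.7,171.4), grip top (394.4,163.4) / (315.1,145.4), brass stub top (395.2,188.0) / (348.3,145.7), white mark (371,210) / (331.1,188.6).

Run:
```python
from h import *
np.set_printoptions(precision=4,suppress=True)
S=imaging.snapshot("scene");D=imaging.snapshot("side")
P={"lid":((358.6,176.6),(301.7,171.4),.07),"griptop":((394.4,163.4),(315.1,145.4),.096),"foot":((392.2,175.6),(315,159.5),.04),"stub":((395.2,188),(348.3,145.7),.162),"mark":((371,210),(331.1,188.6),.022)}
for k,(a,b,z) in P.items(): print(k,plane(S,a,z),plane(D,b,z),*tri(S,a,D,b))
for n,s,pts in(("sc",S,[(172,300),(222,265),(251,302),(203,341)]),("sd",D,[(293,301),(354,299),(358,358),(292,357)])):
    q=np.array([plane(s,p,.03)[:2] for p in pts]); print(n,q.tolist(),q.mean(0),np.linalg.norm(q-np.roll(q,1,0),axis=1))
# other objects
for n,p,z in(("old",(416,148),.02),("amber",(444,155),.085),("roll",(292,311),.03),("can",(229,352),.135),("cell",(312,216),.014),("cell",(360,261),.014),("scr",(402,133),.01)): print(n,plane(S,p,z))
```

```text
lid [0.5143 0.1617 0.07  ] [0.5096 0.1579 0.07  ] [0.5106 0.1664 0.0631] 0.0006739831230299178
griptop [0.5617 0.2528 0.096 ] [0.559  0.2489 0.096 ] [0.5598 0.2563 0.0911] 0.00019079828534301297
foot [0.5639 0.2553 0.04  ] [0.5597 0.254  0.04  ] [0.5611 0.2597 0.035 ] 0.0013646378708272405
stub [0.6423 0.1458 0.162 ] [0.6392 0.1415 0.162 ] [0.6406 0.1491 0.1569] 0.0002412807185179107
mark [0.5968 0.1325 0.022 ] [0.5933 0.129  0.022 ] [0.5946 0.136  0.016 ] 0.0002896431575963128
sc [[0.4515380776433554, -0.41260662913948337], [0.45734858102006143, -0.2713718056548369], [0.5836115492722348, -0.2757016241330806], [0.5825235464077207, -0.411117935235251]] [ 0.5188 -0.3427] [0.131  0.1414 0.1263 0.1354]
sd [[0.44874185702244473, -0.27565566074297243], [0.5884441512814993, -0.2849347866435974], [0.570290776900216, -0.43564067808173246], [0.4352724262847355, -0.41858684314106265]] [ 0.5107 -0.3537] [0.1436 0.14   0.1518 0.1361]
old [0.5344 0.407  0.02  ]
amber [0.633  0.3904 0.085 ]
roll [ 0.6666 -0.2176  0.03  ]
can [ 0.6737 -0.3805  0.135 ]
cell [0.4963 0.0009 0.014 ]
cell [0.6819 0.0008 0.014 ]
scr [0.458  0.4323 0.01  ]
```

Run:
```python
from h import *
print(totool([.512,.160,.15]),totool([.512,.160,.038]))
```

```text
[-0.42946018 -0.25304544  0.09787946] [-0.42948654 -0.25291946  0.20987939]
```

advance([
  [-0.05,-0.03,0.01,0,0,0],
  [-0.1,-0.06,0.02,0,0,0],
  [-0.15,-0.09,0.03,0,0,0],
  [-0.2,-0.12,0.04,0,0,0],
  [-0.25,-0.15,0.06,0,0,0],
  [-0.3,-0.18,0.07,0,0,0],
  [-0.35,-0.21,0.08,0,0,0],
  [-0.4,-0.235,0.09,0,0,0],
  [-0.429,-0.253,0.098,0,0,0],
  [-0.429,-0.253,0.098,0,0,0],
  [-0.429,-0.253,0.098,0,0,0],
], jaw=0.085, squeeze=30)

```text
t: 1.58
position: [0.5113, 0.161, 0.1502]
tcp_rot: [-0.531, -3.096, -0.0]
force: [-1.1, 0.2, 0.0]
finger_gap: 0.0848
gripper_force: 0.0
```

Run:
```python
from h import *
S=imaging.snapshot("wrist"); cv2.imwrite("pics/w1.png",S["pixels"][...,::-1])
for p in([.512,.16,.07],[.561,.252,.096]):
    q=cv2.projectPoints(np.array([p]),cv2.Rodrigues(np.array(S["R"]))[0],np.array(S["t"]),np.array([[S["fx"],0,S["cx"]],[0,S["fy"],S["cy"]],[0,0,1]]),np.array([S["k1"],0,0,0,0]))[0]; print(q)
print(totool([.512,.160,.038]))
```

```text
[[[317.44136381 218.75085318]]]
[[[482.20333488 255.24003803]]]
[-0.0011924  -0.00102721  0.11236195]
```

View pics/w1.png

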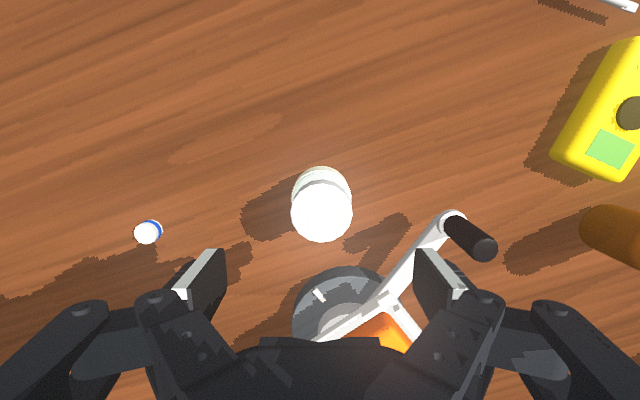

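Wrist view: lid centre at (321.5,211), grip top at (484,246), white mark at (319,295); the path down to the jar is clear.

Run:
```python
from h import *
S=imaging.snapshot("wrist")
l=plane(S,(321.5,211),.07);g=plane(S,(484,246),.096);m=plane(S,(319,295),.022);print(l,g,m)
print(totool([l[0],l[1],.038]))
```

```text
[0.50766083 0.16483145 0.07      ] [0.55520584 0.25480224 0.096     ] [0.59619264 0.13171059 0.022     ]
[0.00448029 0.00191836 0.11249233]
```

advance([
  [0.001,0,0.04,0,0,0],
  [0.002,0.001,0.075,0,0,0],
  [0.002,0.001,0.1,0,0,0],
  [0.002,0.001,0.112,0,0,0],
  [0.002,0.001,0.112,0,0,0],
  [0.002,0.001,0.112,0,0,0],
], jaw=0.085, squeeze=30)

```text
t: 2.42
position: [0.5113, 0.1625, 0.0396]
tcp_rot: [0.53, 3.094, 0.001]
force: [0.9, 0.1, 0.1]
finger_gap: 0.0851
gripper_force: 0.0
```

advance([
  [0,0,0,0,0,0],
  [0,0,0,0,0,0],
  [0,0,0,0,0,0],
  [0,0,0,0,0,0],
  [0,0,0,0,0,0],
  [0,0,0,0,0,0],
  [0,0,0,0,0,0],
  [0,0,0,0,0,0],
], jaw=0.035, squeeze=30)

```text
t: 3.42
position: [0.5108, 0.1623, 0.0392]
tcp_rot: [0.531, 3.096, 0.0]
force: [-1.9, 0.5, 6.2]
finger_gap: 0.0464
gripper_force: 30.7
```

advance([
  [0,0,-0.01,0,0,0],
  [0,0,-0.03,0,0,0],
  [0,0,-0.06,0,0,0],
  [0,0,-0.08,0,0,0],
  [0,0,-0.09,0,0,0],
  [0,0,-0.09,0,0,0],
], squeeze=40)

```text
t: 4.18
position: [0.5105, 0.1622, 0.1287]
tcp_rot: [0.531, 3.095, 0.0]
force: [0.3, -0.6, -1.5]
finger_gap: 0.0461
gripper_force: 41.2
```

advance([
  [-0.007,-0.02,0,0,0,0],
  [-0.022,-0.06,0,0,0,0],
  [-0.038,-0.105,0,0,0,0],
  [-0.054,-0.15,0,0,0,0],
  [-0.07,-0.195,0,0,0,0],
  [-0.087,-0.24,0,0,0,0],
  [-0.103,-0.285,0,0,0,0],
  [-0.119,-0.33,0,0,0,0],
  [-0.136,-0.375,0,0,0,0],
  [-0.152,-0.42,0,0,0,0],
  [-0.167,-0.46,0,0,0,0],
  [-0.174,-0.48,0,0,0,0],
])

```text
t: 5.68
position: [0.5134, -0.3499, 0.1269]
tcp_rot: [-0.534, -3.094, -0.002]
force: [0.6, 0.2, -2.5]
finger_gap: 0.0465
gripper_force: 41.3
```

advance([
  [0,0,0,0,0,0],
  [0,0,0,0,0,0],
])

```text
t: 5.92
position: [0.5142, -0.3467, 0.1276]
tcp_rot: [-0.529, -3.095, -0.002]
force: [-0.4, 0.0, -1.3]
finger_gap: 0.0463
gripper_force: 41.3
```

Run:
```python
from h import *
a=imaging.snapshot("side")["pixels"][230:380,250:450,::-1];b=imaging.snapshot("scene")["pixels"][230:380,130:330,::-1]
cv2.imwrite("pics/t1.png",cv2.resize(np.vstack([a,b]),None,fx=2,fy=2))
print(bot.get_obs()["position"],totool([.515,-.348,.045]))
```

```text
[ 0.51443689 -0.34672831  0.12801102] [-0.00102431 -0.0010706   0.08300945]
```

View pics/t1.png

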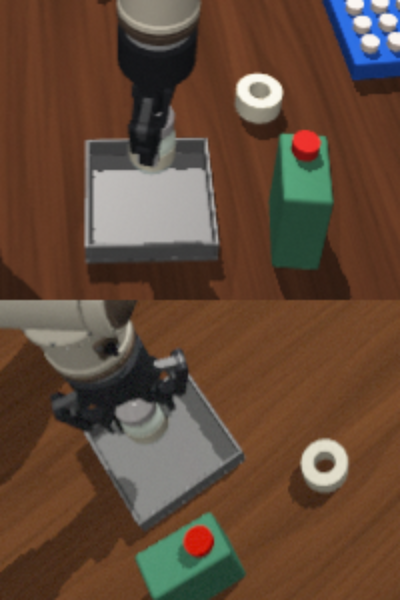

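Picture: the jar is held upright over the tray; the floor centre is at about side (326,332) and the jar's foot at side (325,312).

Run:
```python
from h import *
D=imaging.snapshot("side");print(plane(D,(326,332.5),.004),plane(D,(325,313),.088))
```

```text
[ 0.51566668 -0.34962726  0.004     ] [ 0.51029383 -0.35965082  0.088     ]
```

advance([
  [0,0,0.03,0,0,0],
  [0,0,0.055,0,0,0],
  [0,0,0.073,0,0,0],
  [0,0,0.081,0,0,0],
  [0,0,0.083,0,0,0],
  [0,0,0.084,0,0,0],
  [0,0,0.085,0,0,0],
  [0,0,0.085,0,0,0],
])

```text
t: 7.08
position: [0.5145, -0.3486, 0.0437]
tcp_rot: [0.531, 3.096, -0.001]
force: [-0.1, 0.2, -0.0]
finger_gap: 0.0464
gripper_force: 41.4
```

advance([
  [0,0,0,0,0,0],
  [0,0,0,0,0,0],
  [0,0,0,0,0,0],
  [0,0,0,0,0,0],
], jaw=0.062)

```text
t: 7.58
position: [0.5144, -0.3484, 0.0434]
tcp_rot: [0.531, 3.096, -0.0]
force: [0.3, 0.0, 0.9]
finger_gap: 0.0618
gripper_force: 0.0
```

advance([
  [0,0,-0.01,0,0,0],
  [0,0,-0.04,0,0,0],
  [0,0,-0.08,0,0,0],
  [0,0,-0.12,0,0,0],
  [0,0,-0.15,0,0,0],
  [0,0,-0.15,0,0,0],
])

```text
t: 8.32
position: [0.5158, -0.3498, 0.1975]
tcp_rot: [0.53, 3.09, -0.007]
force: [-0.3, 0.1, 0.6]
finger_gap: 0.0621
gripper_force: 0.0
```

Run:
```python
from h import *
g=np.array([.5595,.2525]);A=np.array([.640,.1435])
# axis refined: distance .135 along the grip direction
u=(g-A)/np.linalg.norm(g-A);print(np.linalg.norm(g-A),np.arctan2(u[1],u[0]))
print(bot.get_obs()["position"],totool([*g,.17]),totool([*g,.068]))
```

```text
0.13550368998665685 2.2069174957695084
[ 0.51584462 -0.34981629  0.19751567] [0.15971816 0.58252397 0.02457134] [0.16039962 0.58285279 0.12656853]
```

advance([
  [0.007,0.025,0,0,0,0.05],
  [0.02,0.073,0,0,0,0.1],
  [0.034,0.125,0,0,0,0.15],
  [0.048,0.175,0,0,0,0.2],
  [0.062,0.227,0,0,0,0.25],
  [0.076,0.278,0,0,0,0.3],
  [0.09,0.329,0,0,0,0.35],
  [0.104,0.38,0,0,0,0.4],
  [0.118,0.43,0,0,0,0.45],
  [0.132,0.48,0,0,0,0.5],
  [0.146,0.532,0.01,0,0,0.55],
  [0.16,0.583,0.024,0,0,0.595],
], jaw=0.06)

```text
t: 9.82
position: [0.5574, 0.2563, 0.1682]
tcp_rot: [-1.417, -2.803, 0.001]
force: [0.8, -0.9, 0.2]
finger_gap: 0.0605
gripper_force: 0.0
```

advance([
  [0,0,0,0,0,0],
  [0,0,0,0,0,0],
  [0,0,0,0,0,0],
])

```text
t: 10.2
position: [0.558, 0.2535, 0.1694]
tcp_rot: [1.417, 2.803, -0.0]
force: [-0.3, -0.8, 0.2]
finger_gap: 0.0598
gripper_force: 0.0
```

Run:
```python
from h import *
S=imaging.snapshot("wrist");D=imaging.snapshot("side");cv2.imwrite("pics/w2.png",np.vstack([S["pixels"][::2,::2],D["pixels"][100:,:][::1,200:520][:300]])[...,::-1])
print(totool([.5595,.2525,.068]))
```

```text
[-0.0016496   0.00042138  0.10164883]
```

View pics/w2.png

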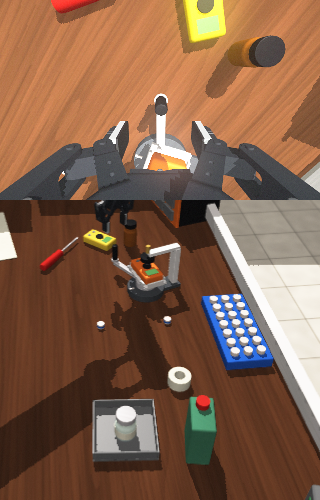

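The picture shows the jar upright near the tray's middle, and the grip centred between the fingers in the wrist view (about (322,208) at full scale), with the lever running straight down the image.

advance([
  [-0.001,0,0.03,0,0,0],
  [-0.001,0,0.065,0,0,0],
  [-0.001,0,0.09,0,0,0],
  [-0.001,0,0.1,0,0,0],
  [-0.001,0,0.1,0,0,0],
  [-0.001,0,0.1,0,0,0],
], jaw=0.06)

```text
t: 11.05
position: [0.5595, 0.2539, 0.0709]
tcp_rot: [1.415, 2.803, 0.003]
force: [0.0, -0.1, -0.6]
finger_gap: 0.0601
gripper_force: 0.0
```

advance([
  [0,0,0,0,0,0],
  [0,0,0,0,0,0],
  [0,0,0,0,0,0],
  [0,0,0,0,0,0],
  [0,0,0,0,0,0],
  [0,0,0,0,0,0],
  [0,0,0,0,0,0],
], jaw=0.005, squeeze=25)

```text
t: 11.92
position: [0.5589, 0.2541, 0.0699]
tcp_rot: [1.415, 2.804, 0.002]
force: [0.3, 2.5, 5.2]
finger_gap: 0.0171
gripper_force: 25.7
```

Run:
```python
from h import *
np.set_printoptions(precision=3,suppress=True)
o=bot.get_obs();p=o["position"];print(p)
R=Ro.from_rotvec(o["tcp_rot"]);A=np.array([.640,.1435]);r=p[:2]-A
print(np.linalg.norm(r),np.arctan2(r[1],r[0]),R.as_matrix())
for k in range(1,13):
    t=1.25*k/12;c,s=np.cos(t),np.sin(t);q=A+np.array([[c,-s],[s,c]])@r
    print(R.inv().apply([q[0]-p[0],q[1]-p[1],0]),-t)
```

```text
[0.559 0.254 0.07 ]
0.13716065987664305 2.2036945544413737 [[-0.594  0.804  0.001]
 [ 0.804  0.594  0.001]
 [-0.     0.001 -1.   ]]
[-0.001 -0.014 -0.   ] -0.10416666666666667
[-0.003 -0.028 -0.   ] -0.20833333333333334
[-0.007 -0.042 -0.   ] -0.3125
[-0.012 -0.056 -0.   ] -0.4166666666666667
[-0.018 -0.068 -0.   ] -0.5208333333333334
[-0.026 -0.08  -0.   ] -0.625
[-0.035 -0.091 -0.   ] -0.7291666666666666
[-0.045 -0.102 -0.   ] -0.8333333333333334
[-0.056 -0.111 -0.   ] -0.9375
[-0.068 -0.119 -0.   ] -1.0416666666666667
[-0.08  -0.125 -0.   ] -1.1458333333333333
[-0.093 -0.13  -0.   ] -1.25
```

advance([
  [0,-0.007,0,0,0,-0.05],
  [-0.001,-0.014,0,0,0,-0.1],
  [-0.002,-0.021,0,0,0,-0.15],
  [-0.003,-0.028,0,0,0,-0.2],
  [-0.005,-0.035,0,0,0,-0.26],
  [-0.007,-0.042,0,0,0,-0.31],
  [-0.01,-0.049,0,0,0,-0.36],
  [-0.012,-0.056,0,0,0,-0.42],
  [-0.015,-0.062,0,0,0,-0.47],
  [-0.018,-0.068,0,0,0,-0.52],
  [-0.022,-0.074,0,0,0,-0.57],
  [-0.026,-0.08,0,0,0,-0.625],
], jaw=0.005, squeeze=30)

```text
t: 13.42
position: [0.5101, 0.1855, 0.0699]
tcp_rot: [0.482, 3.103, 0.002]
force: [2.4, 1.4, 4.6]
finger_gap: 0.0172
gripper_force: 29.4
```

Run:
```python
from h import *
o=bot.get_obs();p=o["position"];print(p,o["force"],o["moment"])
R=Ro.from_rotvec(o["tcp_rot"]).as_matrix();print(np.arctan2(R[1,0],R[0,0]))
```

```text
[0.51011645 0.18554983 0.06987332] [2.36756509 1.38070573 4.58366186] [ 0.36094044 -0.34370142  0.01948124]
2.8336293471640626
```

advance([
  [0,-0.007,0,0,0,-0.05],
  [-0.001,-0.014,0,0,0,-0.1],
  [-0.002,-0.021,0,0,0,-0.15],
  [-0.003,-0.028,0,0,0,-0.2],
  [-0.005,-0.035,0,0,0,-0.26],
  [-0.007,-0.042,0,0,0,-0.31],
  [-0.01,-0.049,0,0,0,-0.36],
  [-0.012,-0.056,0,0,0,-0.42],
  [-0.015,-0.062,0,0,0,-0.47],
  [-0.018,-0.068,0,0,0,-0.52],
  [-0.022,-0.074,0,0,0,-0.57],
  [-0.026,-0.08,0,0,0,-0.625],
], jaw=0.005, squeeze=30)

```text
t: 14.92
position: [0.511, 0.1017, 0.0698]
tcp_rot: [-0.495, 3.099, 0.001]
force: [3.8, 4.5, 2.5]
finger_gap: 0.0172
gripper_force: 29.3
```

advance([
  [0,0,0,0,0,0],
  [0,0,0,0,0,0],
  [0,0,0,0,0,0],
  [0,0,0,0,0,0],
])

```text
t: 15.42
position: [0.511, 0.1019, 0.0699]
tcp_rot: [-0.492, 3.1, 0.001]
force: [4.0, 4.4, 3.1]
finger_gap: 0.0174
gripper_force: 29.3
```

Run:
```python
from h import *
o=bot.get_obs();p=o["position"];A=np.array([.640,.1435]);r=p[:2]-A
print(p,o["force"],np.linalg.norm(r),np.arctan2(r[1],r[0])-2.2037+2*np.pi)
S=imaging.snapshot("scene");D=imaging.snapshot("side")
for n,s,x,y in(("a",S,330,150),("b",D,270,120)): cv2.imwrite(f"pics/e{n}.png",s["pixels"][y:y+100,x:x+120,::-1])
a=cv2.imread("pics/ea.png");b=cv2.imread("pics/eb.png");cv2.imwrite("pics/e.png",cv2.resize(np.hstack([a,b]),None,fx=3.3,fy=3.3,interpolation=cv2.INTER_CUBIC))
```

```text
[0.5109737  0.10186223 0.06985514] [4.00223844 4.40441542 3.12112295] 0.13557835627265585 1.2500497839365448
```

View pics/e.png

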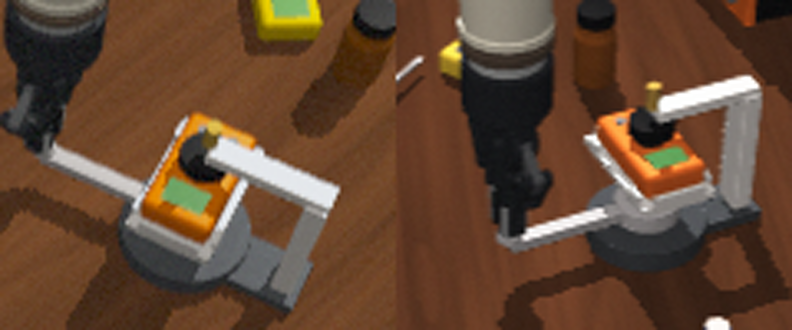

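The picture shows the lever in line with the cap arm and pointing away from the post. The nest is raised with the detector flat in it. The chord between the grip's two positions (0.160 m) also corresponds to about 1.26 rad of swing.

```bash
python3 -c "
from bench import bot, imaging, ticket
print(ticket.hand_in())"
```

```text
the job is handed in; nothing more can be done
None
```

The jar stands upright in the grey tray, and the gripper is holding the lever at about 1.25 rad, the highest lift, with the detector flat in its nest; I handed the job in at about 15.5 s, and no verdict came back.

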